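# Pin a tow-bar tongue into its clevis on a sloped jig

### The job

On the sloped jig, slide the steel tow-bar tongue fully home into the blue clevis so that the holes line up. Then take the red-headed hitch pin from the wooden rack and push it through clevis and tongue until its collar sits flush on the clevis, and let go. Leave the other pins in the rack and everything else on the bench where it is.

Things in the scene. Friction and masses are not known exactly. Their poses are not given: they have to be found in the camera images.
- jig: Fixed grey steel jig, footprint 170 (x) by 300 (y) mm, origin at the centre of its underside on the bench. Its flat deck (12 mm thick) leans 30 degrees: low edge (about 15 mm high) at -x, high edge (about 105 mm) at +x.
- bore_mouth (a point): Centre of the upper mouth of the hole in the blue clevis, 42 mm off the deck. Its z axis is the bore axis pointing out of the hole, 30 degrees from vertical, leaning to the jig's -x; its y axis is the jig's y, along which the tongue slides (home is towards +y).
- clevis: Blue clevis, 54 (x) by 62 mm, fixed on the deck; origin on the deck under the bore, axes as bore_mouth, solid end wall at +y. Down the bore from the mouth: upper ear 8 mm thick (hole 14.5 mm), tongue 12 mm thick with 1 mm play above and below (hole 15.5 mm), lower ear 20 mm (hole 14.5 mm), then the deck. Mouths have 1.5 mm chamfers.
- tongue (a joint): How far the tongue is drawn out of the clevis, along the clevis' -y, in m: 0 = fully home against its stop (holes in line), 0.085 = farthest out. It slides stiffly (about 3 N) and stays where it is left.
- tongue_knob (a point): On the axis of the tongue's black upright round knob, 22 mm diameter, at the height to grip: 24 mm above the knob's foot, 18 mm below its top. Axes as bore_mouth (z is the knob's axis, parallel to the bore). The foot is 36 mm off the deck, above a 40 mm wide steel bar in an aluminium guide. 110 mm to the -y side of the bore when home.
- rack: Fixed wooden block 60 (x) by 170 (y) by 45 (z) mm, origin at the centre of its underside. Three vertical 14 mm holes at y = -55, 0, 55 mm, each holding one pin, in any order.
- pin_red: Hitch pin with a red grip, standing in the rack. Origin at the centre of the shank's lower tip, z along the pin towards the grip. Steel shank 12 mm diameter, tip tapered over 5 mm, 36 mm long; then a steel collar 26 mm diameter, 6 mm thick; then the round red grip, 20 mm diameter, 40 mm long (42 to 82 mm above the tip). About 0.1 kg.
- pin_seat (a point): Centre of the underside of the red pin's collar, 36 mm above the tip, axes as the pin's. It meets bore_mouth when the pin is fully seated.
- pin_blue: Same pin with a blue grip and a shank of only 20 mm (origin at its tip): too short, leave it in the rack.
- pin_yellow: Same pin with a yellow grip and a shank of only 20 mm (origin at its tip): too short, leave it in the rack.
- spray_can: Green spray can, 60 mm diameter, 170 mm tall, origin at its foot. Leave alone.
- carton: Cardboard carton 70 by 100 by 50 mm high, origin at its underside. Leave alone.
- bowl: Red plastic bowl, 130 mm across, 50 mm high, origin at its foot. Leave alone.
- screwdriver: Screwdriver lying on the bench along its x. Leave alone.
- wrench: Wrench lying on the bench along its x. Leave alone.
- tape: Orange tape measure, 70 by 35 by 65 mm high, origin at its underside. Leave alone.
Mind the look-alikes: they are no part of the job. What is meant by the pin_red is not black, and is the smaller of those in its own colour.

How it is judged:
By the outcome, as a careful person would: the job done as asked, in the order asked, and still so for the second after the job is handed in, with the robot touching nothing.
It also fails if it takes over 56 s, if anything falls off the work surface, if the arm or the gripper's body presses on something with over 40 N, if the wrist force passes 120 N, or if a joint passes its speed limit or range.

### The arm

A 6-joint arm with a two-finger parallel gripper is mounted at the origin on the work surface. World frame = base frame: x ahead of the robot, y to its left, z up, the work surface at z = 0. Lengths are in m, angles in rad, forces in N, time in s.
With the tool pointing down it reaches from about 0.4 to 0.925 m from the base axis. Payload 12.5 kg.
Tool frame: the origin (TCP) lies between the finger pads; the fingertips stand 17 mm ahead of it and the grasp point (between the pads) lies 2 mm behind it; y points along the fingers, z is the direction in which the jaws open and shut, and the axes are right-handed (so a half turn about y gives the same grasp; the last joint's range is limited). The gripper opens to 95 mm and grips with 3 to 60 N. Pads are 20 mm wide; open, the fingers measure 119 mm over their backs; the gripper's body (75 mm by 180 mm) begins 59 mm behind the grasp point.
Start: joints at [1.226, 0.491, 1.559, -0, 1.092, -0.106], TCP at [0.148, 0.607, 0.232] pointing down, gripper open.
Joint ranges: [-3.1, 3.1], [-0.84, 2.19], [0.05, 2.79], [-1.13, 4.28], [0.06, 2.93], [-2.69, 2.69]. Speed limits (rad/s): [2.22, 2.22, 2.79, 3.14, 3.14, 3.14].

### API

Orientations are given as a rotation vector (axis times angle).
In Python, from cell import robot, viewer gives the robot as it stands.
- The arm moves only by the tool drive_tool, never from a script. Its argument "targets" is a list of rows, each a list of 2 entries, a list of its own where there are three numbers: the shift along the tool's x, y, z in mm, then the turn, a rotation vector about the tool's x, y, z in rad. A call has 1 to 12 rows; each row shifts and turns the pose as measured when the row begins, along the tool's axes as they then stand; what a row does not reach is not made up. A row lasts 1/10 s, in which the tool goes at most 50 mm and 8.59 degrees, less where a joint would pass 70% of its speed; a pose out of reach is approached as far as the arm can. A call with a gripper value outside its range is refused whole. "claw" is the finger opening in mm, from 0 to 95.1, set as the call begins (left out, the last holds). The fingers move at their own pace and stop on an object; the grip force is fixed at half the most. Time passes only in rows, so rows that do not move let the fingers close. It gives the time, the measured TCP pose, the force and the opening at its end, in the units of the state.
- robot.state(): the state, without advancing time (a new reading comes with each control period).
- viewer.read_camera(name): name is "scene" or "top" or "wrist"; returns a dict with "img" (420x560x3 uint8, blue, green, red), "mtx" (3x3 intrinsics, pixels), "R" (3x3) and "t" (3): a world point X has camera coordinates R X + t. Camera axes: x right, y down, z forward; pixel columns grow to the right and rows downward; lengths in m; the calibration is good to about 2 mm. The wrist camera is an equidistant fisheye: a pixel r from the principal point sees the ray r / f radians off the axis. A picture is of the moment at which its call begins. There is no depth.
- robot.sign_off(): hands the job in, once; it reports no verdict.
The state is a dict: "time_s": time; "qpos": joint angles; "dq": joint speeds; "joint_torque": joint torques, N m; "tool_pos": TCP position; "orientation": TCP orientation; "ft_force": force on the tool from outside, world axes, zero at the start; "wrist_torque": the same for the moment, N m; "width": finger opening in m.
Only numpy, scipy, OpenCV 4.12 (cv2) and the standard library are available. Lean on these libraries where they do the work, as an engineer would, in place of code of your own. Each camera call takes 0.05 s, during which the arm holds its last target.

## Working session

There is one attempt and no reset: what is moved stays moved. The work goes in short steps, Python scripts to look and compute and a tool call to move; the robot and the scene stay as the last step left them, time stands still between calls to the robot, and variables do not carry over. Pictures are saved under pics/ and viewed, and the job is handed in when it is done.

Besides the shell and the picture viewer there is one more tool, called after "Request:" as a command line: name --argument value ..., lists and objects as JSON in quotes. drive_tool: Moves the arm, as the interface text tells. Its arguments: {"type":"object","properties":{"targets":{"type":"array"},"claw":{"type":"number"}},"required":["targets"]}

```bash
ls; mkdir -p pics
python3 - <<'E'
from cell import robot, viewer
import cv2, numpy as np
print(robot.state())
for n in ["scene","top","wrist"]:
    c=viewer.read_camera(n); cv2.imwrite(f"pics/{n}0.png",c["img"])
    print(n,c["mtx"].tolist(),np.round(c["R"],4).tolist(),np.round(c["t"],4).tolist())
E
```

```text
pics
{'time_s': 0.0, 'qpos': array([ 1.22642424e+00,  4.91552751e-01,  1.55946362e+00,  7.64542254e-06,
        1.09169177e+00, -1.05595191e-01]), 'dq': array([ 0.00017488,  0.00043624, -0.00035038, -0.00105242,  0.00032836,
        0.00132486]), 'joint_torque': array([ 1.23300939e-03, -6.12646580e+01, -2.58198649e+01,  6.93243043e-02,
        4.80304565e-02, -1.07250135e-04]), 'tool_pos': array([0.14771674, 0.60705633, 0.23106109]), 'orientation': array([-1.56374219,  0.18768619, -0.18728406]), 'ft_force': array([-0.23842815, -0.36162298,  0.03407611]), 'wrist_torque': array([-0.02134411,  0.01718944, -0.04886797]), 'width': 0.09455814760778515}
scene [[421.70487568127663, 0.0, 283.1301991811766], [0.0, 421.70487568127663, 205.37820963789187], [0.0, 0.0, 1.0]] [[-0.4128, 0.9107, 0.0135], [0.5804, 0.2744, -0.7667], [-0.7019, -0.3087, -0.6419]] [0.1976, -0.21, 1.5305]
top [[452.6301603022368, 0.0, 286.3480782085867], [0.0, 452.6301603022368, 205.6177129884647], [0.0, 0.0, 1.0]] [[0.0291, -0.9995, -0.0103], [-0.9964, -0.0282, -0.0803], [0.08, 0.0126, -0.9967]] [-0.0171, 0.4985, 1.3616]
wrist [[325.19226210127806, 0.0, 279.2080471311475], [0.0, 325.19226210127806, 209.21058879653646], [0.0, 0.0, 1.0]] [[0.2361, 0.9717, -0.0008], [0.939, -0.2279, 0.2577], [0.2502, -0.0616, -0.9662]] [-0.6246, -0.0291, 0.3888]
```

View pics/scene0.png

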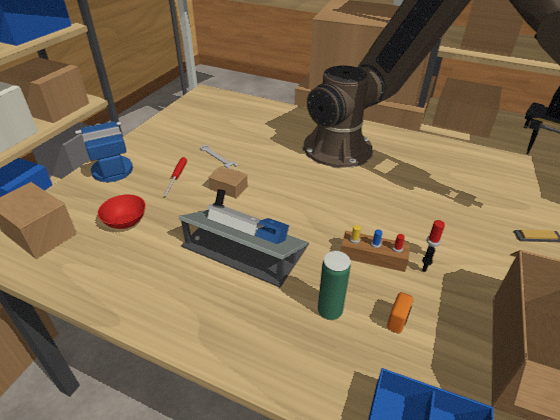

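View pics/top0.png

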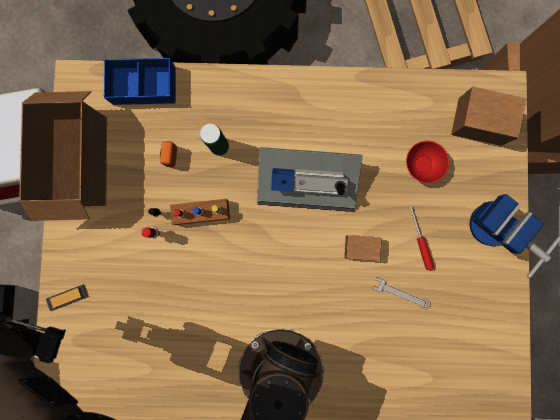

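View pics/wrist0.png

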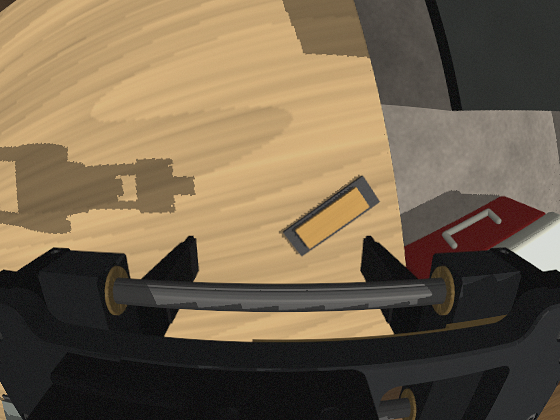

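Candidates for the red pin:
- Red grip in the rack, scene (399,241), top (179,212).
- Larger red object standing beside the rack, scene (436,232), top (149,232).
- Black pin-like object, scene (428,258), top (154,212).

The one in the rack fits the description: red, smaller and standing in the rack. I'll check it in crops.

Run:
```python
import cv2, numpy as np
a=cv2.imread("pics/scene0.png"); b=cv2.imread("pics/top0.png")
def crop(im,x,y,w,h,s,n): cv2.imwrite(n,cv2.resize(im[y:y+h,x:x+w],None,fx=s,fy=s,interpolation=cv2.INTER_CUBIC))
crop(a,330,210,120,75,6,"pics/c_rack_s.png")
crop(a,170,180,150,105,5,"pics/c_jig_s.png")
crop(b,135,190,110,60,7,"pics/c_rack_t.png")
crop(b,245,140,130,80,6,"pics/c_jig_t.png")
```

```text
(no output)
```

View pics/c_rack_s.png

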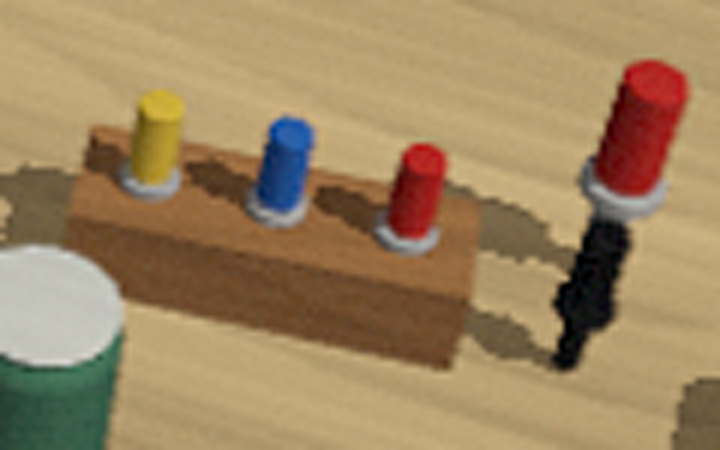

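View pics/c_jig_s.png

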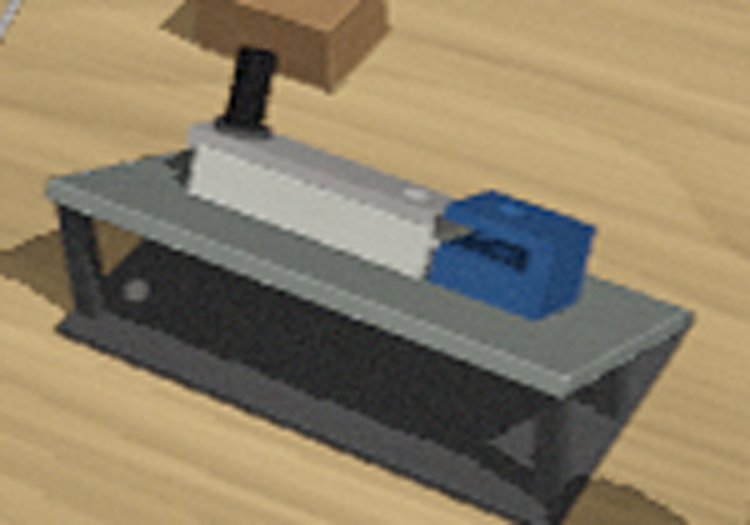

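View pics/c_rack_t.png

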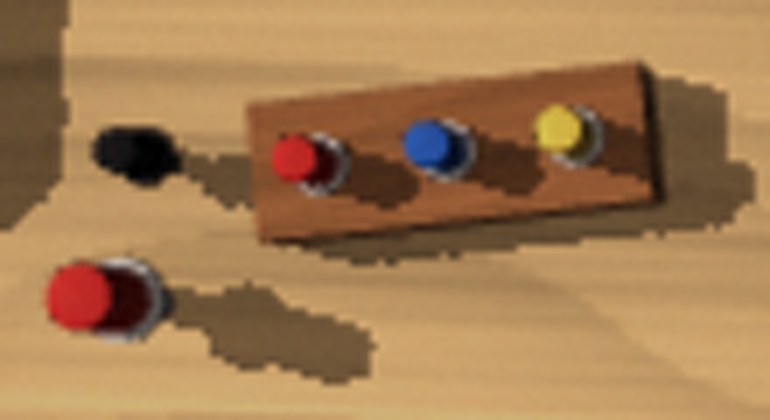

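View pics/c_jig_t.png

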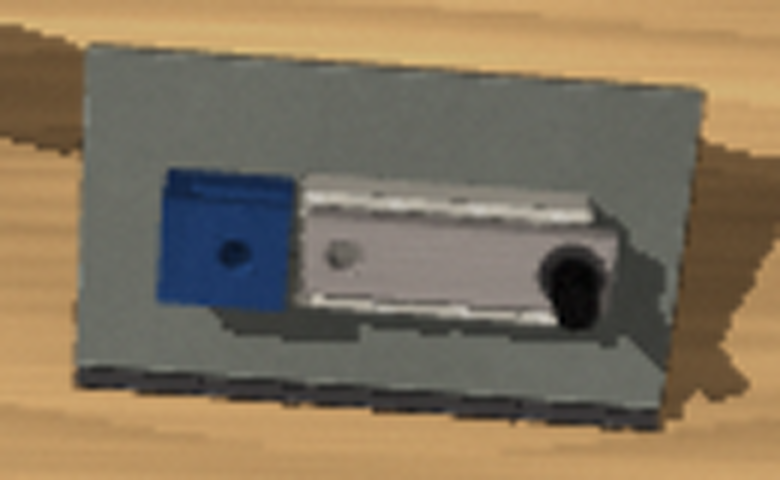

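```bash
cat > h.py <<'E'
import numpy as np
from scipy.optimize import least_squares
from scipy.spatial.transform import Rotation as Ro
def proj(c,X):
    p=c["R"]@np.asarray(X)+np.asarray(c["t"]).ravel(); K=c["mtx"]
    return np.array([K[0,0]*p[0]/p[2]+K[0,2],K[1,1]*p[1]/p[2]+K[1,2]])
def projw(c,X):
    p=c["R"]@np.asarray(X)+np.asarray(c["t"]).ravel(); K=c["mtx"]
    th=np.arctan2(np.hypot(p[0],p[1]),p[2]); ph=np.arctan2(p[1],p[0])
    return np.array([K[0,0]*th*np.cos(ph)+K[0,2],K[1,1]*th*np.sin(ph)+K[1,2]])
def Rz(a): return Ro.from_euler('z',a).as_matrix()
def Rj(a): return Rz(a)@Ro.from_euler('y',-np.pi/6).as_matrix()  # z leans to -x
def Tcur(s): return Ro.from_rotvec(s["orientation"]).as_matrix(), s["tool_pos"]
E
cat > fit.py <<'E'
from h import *
from cell import robot,viewer
import pickle
S=viewer.read_camera("scene");T=viewer.read_camera("top")
def cp(p,o,s): return (np.array(p)+.5)/s-.5+np.array(o)
# rack
obs=[]
for p,X in [((248,103),(30,85,45)),((262,240),(-30,85,45)),((640,62),(30,-85,45)),((655,205),(-30,-85,45)),
            ((295,158),(0,55,91)),((428,147),(0,0,91)),((558,130),(0,-55,91))]: obs.append((T,cp(p,(135,190),7),np.array(X)/1e3))
for p,X in [((92,127),(-30,-85,45)),((480,200),(-30,85,45)),((470,298),(30,85,45)),((68,215),(30,-85,45)),
            ((424,157),(0,55,91)),((292,130),(0,0,91)),((162,104),(0,-55,91))]: obs.append((S,cp(p,(330,210),6),np.array(X)/1e3))
f=lambda v:np.concatenate([proj(c,Rz(v[2])@X+[v[0],v[1],0])-u for c,u,X in obs])
r=least_squares(f,[.5,.2,0]);print("rack",r.x,np.round(r.fun.reshape(-1,2),1).tolist())
print("red",Rz(r.x[2])@[0,.055,0]+[r.x[0],r.x[1],0])
# jig
obs=[]
def jg(v,kind,X):
    # v: clevis origin xyz,yaw,d, sl(lo), sh(hi), y centre offset
    X=np.array(X,float)
    if kind=='t': X=X-[0,v[4],0]
    if kind=='d': X=np.array([v[5] if X[0]<0 else v[6], X[1]+v[7],0])
    return Rj(v[3])@X+v[:3]
for c,o,s,L in [(T,(245,140),6,[('c',(235,254),(0,0,.042)),('t',(345,256),(0,0,.033)),('t',(578,312),(0,-.110,.078)),('t',(572,270),(0,-.11,.036)),
   ('d',(88,45),(1,.15,0)),('d',(705,90),(1,-.15,0)),('d',(76,368),(-1,.15,0)),('d',(662,408),(-1,-.15,0))]),
   (S,(170,180),5,[('c',(513,211),(0,0,.042)),('t',(417,194),(0,0,.033)),('t',(258,53),(0,-.110,.078)),('t',(243,130),(0,-.11,.036)),
   ('d',(48,185),(1,-.15,0)),('d',(568,380),(1,.15,0)),('d',(692,315),(-1,.15,0))])]:
    for k,p,X in L: obs.append((c,cp(p,o,s),k,X))
f=lambda v:np.concatenate([proj(c,jg(v,k,X))-u for c,u,k,X in obs])
r=least_squares(f,[.6,0,.05,0,.05,-.09,.09,0],loss='soft_l1');v=r.x
print("jig",np.round(v,4));print(np.round(f(v).reshape(-1,2),1).tolist())
print("bore",jg(v,'c',[0,0,.042]),"knob",jg(v,'t',[0,-.11,.06]),"z",Rj(v[3])[:,2])
print("mid deck z etc", jg(v,'d',(-1,0,0)),jg(v,'d',(1,0,0)))
E
python3 fit.py
```

```text
rack [0.47214493 0.25835699 0.13763736] [[-0.0, 0.2], [-0.3, 0.5], [0.2, -0.1], [-0.0, -0.7], [0.2, 0.2], [0.1, -0.3], [0.3, 0.0], [0.0, -0.8], [0.1, 0.4], [0.3, 0.4], [-0.1, -0.2], [0.2, 0.1], [-0.0, 0.1], [-0.1, -0.0]]
red [0.46459875 0.31283685 0.        ]
jig [ 0.5818  0.0043  0.0597 -0.0444  0.0531 -0.0852  0.0859 -0.0698]
[[0.2, 0.1], [0.2, -0.1], [0.1, -0.5], [0.1, 0.7], [-0.5, 0.2], [0.1, -0.0], [-0.3, -0.3], [-0.1, 0.2], [0.0, 0.6], [0.3, 0.8], [0.0, 0.3], [-0.2, -0.2], [-0.4, -0.8], [0.2, 0.1], [-0.1, -0.8]]
bore [0.56084712 0.00524522 0.09608598] knob [ 0.54462467 -0.15725252  0.11167444] z [-0.49950807  0.02217412  0.8660254 ]
mid deck z etc [ 0.50505829 -0.06214946  0.01713616] [ 0.65302327 -0.06871791  0.10264791]
```

```bash
cat >> h.py <<'E'
YAW=-0.0444; BORE=np.array([.5608,.0052,.0961]); KNOB=np.array([.5446,-.1573,.1117]); RED=np.array([.4646,.3128,0]); RYAW=.1376
def Rtool(zaxis_out, jaw):
    y=-np.asarray(zaxis_out); z=np.asarray(jaw); return np.column_stack([np.cross(y,z),y,z])
def delta(s,R,p,off=0.):
    "off: grasp point 2mm behind TCP -> p is grasp point"
    R0,p0=Tcur(s); rv=Ro.from_matrix(R0.T@R).as_rotvec()
    tp=p+0.002*R[:,1]
    print("turn(tool)",np.round(rv,4),"ang",round(np.linalg.norm(rv),3),"shift now-axes mm",np.round(R0.T@(tp-p0)*1e3,1),"shift after-turn axes",np.round(R.T@(tp-p0)*1e3,1))
E
python3 - <<'E'
from h import *
from cell import robot
s=robot.state();R0,p0=Tcur(s);print(np.round(R0,3))
J=Rj(YAW)
for sg in (1,-1):
    R=Rtool(J[:,2],sg*J[:,1]); print(sg); delta(s,R,KNOB+.1*J[:,2])
    R=Rtool(J[:,2],sg*J[:,0]); print('x',sg); delta(s,R,KNOB+.1*J[:,2])
E
```

```text
[[ 0.972 -0.     0.237]
 [-0.237 -0.     0.972]
 [-0.    -1.    -0.   ]]
1
turn(tool) [ 0.0513 -0.1898 -0.522 ] ang 0.558 shift now-axes mm [ 518.3   35.1 -658.4] shift after-turn axes [ 312.9  220.8 -746.1]
x 1
turn(tool) [ 0.438   1.3428 -0.3595] ang 1.457 shift now-axes mm [ 518.3   35.1 -658.4] shift after-turn axes [746.1 220.8 312.9]
-1
turn(tool) [0.7644 2.8523 0.0752] ang 2.954 shift now-axes mm [ 518.3   35.1 -658.4] shift after-turn axes [-312.9  220.8  746.1]
x -1
turn(tool) [-0.3787 -1.7199 -0.4613] ang 1.821 shift now-axes mm [ 518.3   35.1 -658.4] shift after-turn axes [-746.1  220.8 -312.9]
```

Request:
drive_tool --targets '[[[45,-20,0],[0,0,0]],[[45,-20,0],[0,0,0]],[[45,-20,-5],[0,0,0]],[[45,-10,-10],[0,0,0]],[[40,0,-25],[0,0,0]],[[30,0,-40],[0,0,0]],[[25,0,-43],[0,0,0]],[[25,0,-43],[0,0,0]],[[25,0,-43],[0,0,0]],[[25,0,-43],[0,0,0]],[[25,0,-43],[0,0,0]],[[25,0,-43],[0,0,0]]]' --claw 70

```text
time_s: 1.45
tool_pos: [0.4633, 0.1835, 0.3023]
orientation: [-1.566, 0.18, -0.181]
ft_force: [1.7, 0.7, 0.0]
width: 0.0702
```

```bash
cat > k.py <<'E'
from h import *
from cell import robot
J=Rj(YAW);delta(robot.state(),Rtool(J[:,2],J[:,1]),KNOB+.1*J[:,2]);print(robot.state()['tool_pos'],robot.state()['qpos'])
E
python3 k.py
```

```text
turn(tool) [ 0.0508 -0.1806 -0.5217] ang 0.554 shift now-axes mm [ 108.6  106.5 -322.2] shift after-turn axes [ -11.8  115.2 -336.9]
[0.4632763  0.18354837 0.30229895] [ 0.24577183  0.23761096  1.76132528 -0.00252143  1.14311876 -1.09415983]
```

Request:
drive_tool --targets '[[[10,0,-45],[0.01,-0.036,-0.104]],[[10,0,-45],[0.01,-0.036,-0.104]],[[10,0,-45],[0.01,-0.036,-0.104]],[[5,0,-45],[0.01,-0.036,-0.104]],[[0,0,-45],[0.01,-0.036,-0.104]],[[0,0,-45],[0,0,0]],[[0,0,0],[0,0,0]]]'

```text
time_s: 2.15
tool_pos: [0.4618, -0.0823, 0.3061]
orientation: [-1.547, -0.342, -0.432]
ft_force: [-0.2, -0.3, 0.1]
width: 0.07
```

```bash
python3 k.py
```

```text
turn(tool) [ 0.004  -0.0131 -0.0304] ang 0.033 shift now-axes mm [-18.3 114.3 -71. ] shift after-turn axes [-22.7 113.4 -71.2]
[ 0.46175247 -0.08232587  0.30612938] [-0.40874619  0.02782628  2.09626294  0.30955332  0.57285574 -2.14405244]
```

Request:
drive_tool --targets '[[[-6,5,-35],[0.004,-0.013,-0.03]],[[-8,5,-36],[0,0,0]],[[-8,0,0],[0,0,0]],[[0,0,0],[0,0,0]]]'

```text
time_s: 2.55
tool_pos: [0.4435, -0.152, 0.2869]
orientation: [-1.542, -0.372, -0.448]
ft_force: [0.2, 0.3, -1.1]
width: 0.0701
```

```bash
python3 k.py
python3 - <<'E'
from cell import viewer; import cv2,pickle
c=viewer.read_camera("wrist"); cv2.imwrite("pics/w1.png",c["img"]);pickle.dump(c,open("w1.pkl","wb"))
E
```

```text
turn(tool) [ 0.0004 -0.0051 -0.0007] ang 0.005 shift now-axes mm [ 1.000e-01  1.043e+02 -7.000e-01] shift after-turn axes [ 1.000e-01  1.043e+02 -8.000e-01]
[ 0.44351639 -0.15201836  0.28688045] [-0.62325632  0.05737372  2.13652247  0.53582723  0.56378901 -2.54600139]
```

View pics/w1.png

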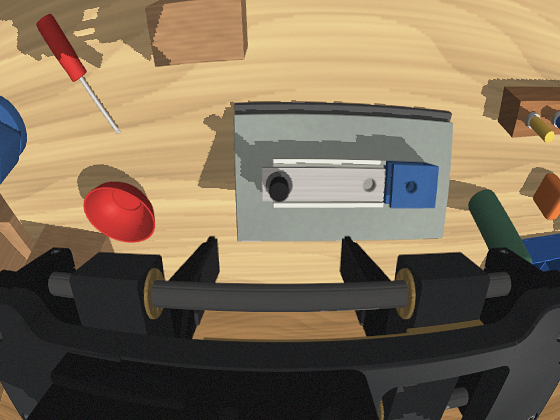

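Run:
```python
from h import *; import pickle,cv2
c=pickle.load(open("w1.pkl","rb")); J=Rj(YAW)
print("knobtop",projw(c,KNOB+.018*J[:,2]),"foot",projw(c,KNOB-.024*J[:,2]),"bore",projw(c,BORE),"thole",projw(c,BORE+J@[0,-.0531,-.009]))
im=c["img"][150:220,250:450]; cv2.imwrite("pics/w1c.png",cv2.resize(im,None,fx=4,fy=4,interpolation=cv2.INTER_CUBIC))
```

```text
knobtop [278.45002826 194.34615192] foot [278.52929233 186.79991804] bore [410.86435918 188.30043769] thole [368.50106275 186.44285048]
```

View pics/w1c.png

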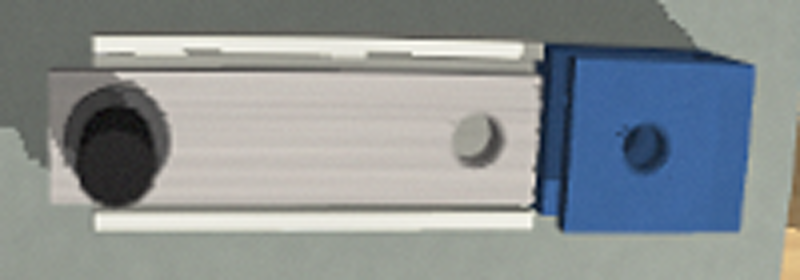

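Request:
drive_tool --targets '[[[0,30,-1],[0,-0.005,0]],[[0,30,0],[0,0,0]],[[0,22,0],[0,0,0]],[[0,14,0],[0,0,0]],[[0,6,0],[0,0,0]],[[0,0,0],[0,0,0]]]'

```text
time_s: 3.2
tool_pos: [0.5043, -0.1481, 0.206]
orientation: [-1.551, -0.373, -0.437]
ft_force: [0.2, -0.7, 0.9]
width: 0.0703
```

```bash
python3 k.py
python3 - <<'E'
from cell import viewer; import cv2,pickle
c=viewer.read_camera("wrist"); cv2.imwrite("pics/w2.png",c["img"]);pickle.dump(c,open("w2.pkl","wb"))
from h import *; J=Rj(YAW)
print("knobtop",projw(c,KNOB+.018*J[:,2]),"bore",projw(c,BORE),"thole",projw(c,BORE+J@[0,-.0531,-.009]))
E
```

```text
turn(tool) [ 0.0064  0.0041 -0.008 ] ang 0.011 shift now-axes mm [-11.9   4.1  -7.3] shift after-turn axes [-11.9   4.   -7.4]
[ 0.50431102 -0.14812317  0.20598491] [-0.51985196  0.26954717  2.14034763  0.71582283  0.34181212 -2.68182426]
knobtop [270.08786313 207.84158867] bore [445.94883917 199.47857908] thole [391.68628832 196.50010409]
```

View pics/w2.png

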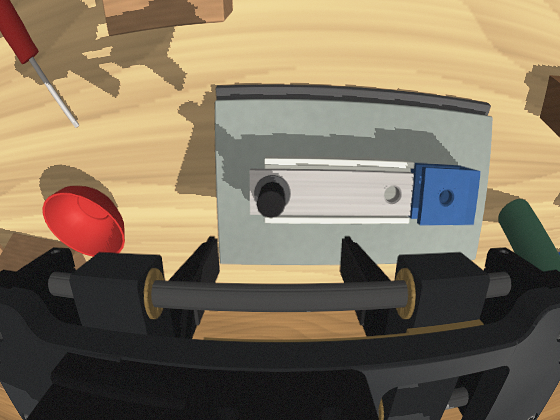

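Request:
drive_tool --targets '[[[0,-10,0],[0,0.149,0]],[[0,0,0],[0,0.149,0]],[[0,0,0],[0,0.149,0]],[[0,0,0],[0,0.149,0]],[[0,0,0],[0,0.149,0]],[[0,0,0],[0,0.149,0]],[[0,0,0],[0,0.149,0]],[[0,0,0],[0,0.149,0]],[[0,0,0],[0,0.149,0]],[[0,0,0],[0,0.149,0]],[[0,0,0],[0,0.149,0]],[[0,0,0],[0,0.149,0]]]'

```text
time_s: 4.45
tool_pos: [0.4965, -0.1482, 0.228]
orientation: [-0.641, 0.999, -1.577]
ft_force: [-0.2, -0.2, 0.7]
width: 0.0699
```

Request:
drive_tool --targets '[[[0,0,0],[0,0.149,0]],[[0,0,0],[0,0.149,0]],[[0,0,0],[0,0.149,0]],[[0,0,0],[0,0.149,0]],[[0,0,0],[0,0.149,0]],[[0,0,0],[0,0.149,0]],[[0,0,0],[0,0.149,0]],[[0,0,0],[0,0.149,0]],[[0,0,0],[0,0.149,0]]]'

```text
time_s: 5.35
tool_pos: [0.4942, -0.1486, 0.238]
orientation: [0.595, 1.906, -1.961]
ft_force: [-0.9, 0.2, -0.4]
width: 0.0697
```

```bash
sed -i 's/Rtool(J\[:,2\],J\[:,1\])/Rtool(J[:,2],-J[:,1])/' k.py; python3 k.py
```

```text
turn(tool) [-0.0184 -0.0077 -0.0214] ang 0.029 shift now-axes mm [20.  36.4  5.9] shift after-turn axes [19.2 36.7  6.4]
[ 0.49422914 -0.14863629  0.2379938 ] [-0.53466865  0.19892277  2.1379636   0.66048203  0.3803317   0.52708412]
```

Request:
drive_tool --targets '[[[10,15,3],[-0.018,-0.008,-0.021]],[[9,15,3],[0,0,0]],[[0,5,0],[0,0,0]],[[0,0,0],[0,0,0]]]'

```text
time_s: 5.75
tool_pos: [0.4953, -0.1554, 0.2019]
orientation: [0.577, 1.928, -1.953]
ft_force: [0.2, 0.3, 0.2]
width: 0.0699
```

```bash
python3 k.py;  python3 - <<'E'
from cell import viewer; import cv2,pickle
c=viewer.read_camera("wrist"); cv2.imwrite("pics/w3.png",c["img"]);pickle.dump(c,open("w3.pkl","wb"))
from h import *; J=Rj(YAW)
print("knobtop",projw(c,KNOB+.018*J[:,2]),"bore",projw(c,BORE),"thole",projw(c,BORE+J@[0,-.0531,-.009]))
E
```

```text
turn(tool) [-0.0028 -0.0065 -0.0068] ang 0.01 shift now-axes mm [ 2.4  4.8 -0.3] shift after-turn axes [ 2.4  4.8 -0.3]
[ 0.49528899 -0.1554338   0.20194182] [-0.55345049  0.26918082  2.16582646  0.83051034  0.33694198  0.32732472]
knobtop [278.54598407 223.78195452] bore [108.46364342 212.49409677] thole [161.21105621 209.76600386]
```

View pics/w3.png

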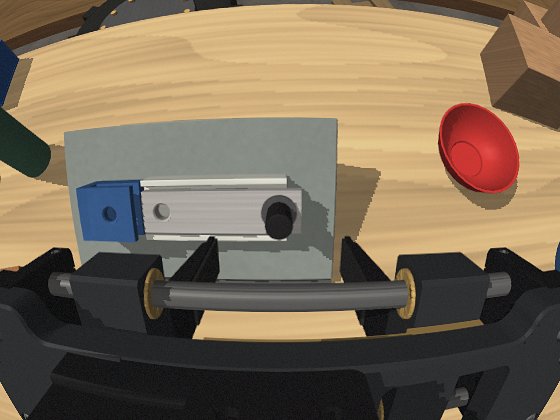

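Request:
drive_tool --targets '[[[2,28,0],[-0.003,-0.006,-0.007]],[[0,28,0],[0,0,0]],[[0,22,0],[0,0,0]],[[0,14,0],[0,0,0]],[[0,8,0],[0,0,0]],[[0,0,0],[0,0,0]]]'

```text
time_s: 6.4
tool_pos: [0.5486, -0.1578, 0.1189]
orientation: [0.569, 1.919, -1.949]
ft_force: [-0.3, 0.1, -0.4]
width: 0.07
```

```bash
python3 k.py
```

```text
turn(tool) [-0.0022  0.0042 -0.0114] ang 0.012 shift now-axes mm [  6.  -93.9  -0.2] shift after-turn axes [  7.  -93.8  -0.4]
[ 0.54855372 -0.15784204  0.11885778] [-0.49567868  0.48429635  2.13619627  1.43744417  0.22420976 -0.26227409]
```

Request:
drive_tool --targets '[[[6,3,0],[-0.002,0.004,-0.011]],[[0,3,0],[0,0,0]],[[0,0,0],[0,0,0]]]'

```text
time_s: 6.7
tool_pos: [0.5466, -0.1577, 0.1124]
orientation: [0.565, 1.928, -1.953]
ft_force: [-0.7, -0.2, 0.2]
width: 0.0699
```

```bash
python3 k.py
```

```text
turn(tool) [-0.0003  0.0008 -0.0028] ang 0.003 shift now-axes mm [  1.8 -98.4  -0.3] shift after-turn axes [  2.1 -98.4  -0.3]
[ 0.5466072 -0.1576956  0.1123786] [-0.49658128  0.49507724  2.13996209  1.46077843  0.22236443 -0.28560772]
```

Request:
drive_tool --targets '[[[2.5,1,0],[0,0,0]],[[0,0,0],[0,0,0]],[[0,0,0],[0,0,0]],[[0,0,0],[0,0,0]],[[0,0,0],[0,0,0]],[[0,0,0],[0,0,0]]]' --claw 0

```text
time_s: 7.3
tool_pos: [0.5452, -0.1579, 0.1121]
orientation: [0.567, 1.926, -1.952]
ft_force: [0.4, 0.2, -0.1]
width: 0.028
```

```bash
python3 k.py; python3 -c "
from cell import robot;s=robot.state();print(s['ft_force'],s['width'])"
```

```text
turn(tool) [-0.0012  0.0012 -0.0054] ang 0.006 shift now-axes mm [  0.2 -97.9  -0.5] shift after-turn axes [  0.8 -97.9  -0.6]
[ 0.54519539 -0.15789335  0.11212879] [-0.49865237  0.49464635  2.14478557  1.4911602   0.22292997 -0.3183658 ]
[ 0.44931489  0.19252039 -0.08215951] 0.027980762431461248
```

Request:
drive_tool --targets '[[[0,0,0],[0,0,0]],[[0,0,0],[0,0,0]],[[0,0,-5],[0,0,0]],[[0,0,-10],[0,0,0]],[[0,0,-10],[0,0,0]],[[0,0,-10],[0,0,0]],[[0,0,0],[0,0,0]]]'

```text
time_s: 8.0
tool_pos: [0.5469, -0.1227, 0.1121]
orientation: [0.57, 1.924, -1.956]
ft_force: [0.5, 2.4, 0.3]
width: 0.0214
```

```bash
python3 k.py; python3 -c "
from cell import robot;s=robot.state();print(s['ft_force'],s['width'])"
```

```text
turn(tool) [-0.0046 -0.0004 -0.0054] ang 0.007 shift now-axes mm [  0.3 -97.8  35.1] shift after-turn axes [  0.9 -98.   34.7]
[ 0.54688769 -0.1226913   0.11214969] [-0.42238583  0.48664867  2.16669369  1.62968248  0.18332509 -0.38944633]
[0.53365604 2.44978678 0.32157708] 0.021424983966170968
```

Request:
drive_tool --targets '[[[0,0,-8],[0,0,0]],[[0,0,-5],[0,0,0]],[[0,0,-3],[0,0,0]],[[0,0,-3],[0,0,0]],[[0,0,-3],[0,0,0]]]'

```text
time_s: 8.5
tool_pos: [0.5478, -0.1045, 0.1122]
orientation: [0.574, 1.917, -1.968]
ft_force: [-2.5, -32.3, -2.7]
width: 0.0217
```

```bash
python3 k.py; python3 -c "
from cell import robot;s=robot.state();print(s['ft_force'],s['width'])"
```

```text
turn(tool) [-0.0148 -0.003  -0.0035] ang 0.016 shift now-axes mm [  0.5 -97.3  54.4] shift after-turn axes [  1.  -98.   52.9]
[ 0.54782083 -0.10447801  0.11215314] [-0.37618092  0.48311763  2.17505005  1.72718124  0.15224727 -0.44398075]
[ -2.53233636 -32.29117858  -2.69694437] 0.02169530061123181
```

Request:
drive_tool --targets '[[[0,0,0],[0,0,0]],[[0,0,0],[0,0,0]],[[0,0,0],[0,0,0]],[[0,0,0],[0,0,0]],[[0,-20,0],[0,0,0]],[[0,-40,0],[0,0,0]],[[0,-40,0],[0,0,0]],[[0,-30,0],[0,0,0]]]' --claw 50

```text
time_s: 9.3
tool_pos: [0.5034, -0.0992, 0.191]
orientation: [0.573, 1.926, -1.955]
ft_force: [-0.1, 0.1, 0.4]
width: 0.05
```

```bash
python3 k.py;  python3 - <<'E'
from cell import viewer; import cv2,pickle
c=viewer.read_camera("wrist"); cv2.imwrite("pics/w4.png",c["img"]);pickle.dump(c,open("w4.pkl","wb"))
t=viewer.read_camera("top"); 
from h import *; J=Rj(YAW)
print("knobtop",projw(c,BORE+J@[0,-.11,.036]),"bore",projw(c,BORE))
E
```

```text
turn(tool) [-0.0039 -0.0032 -0.0059] ang 0.008 shift now-axes mm [ 1.5 -7.3 56.3] shift after-turn axes [ 1.8 -7.5 56.2]
[ 0.50341286 -0.09918206  0.19097863] [-0.41336502  0.27764172  2.19928132  0.83882602  0.24230544  0.42802624]
knobtop [283.24582129 227.96411746] bore [156.40758346 214.81422039]
```

View pics/w4.png

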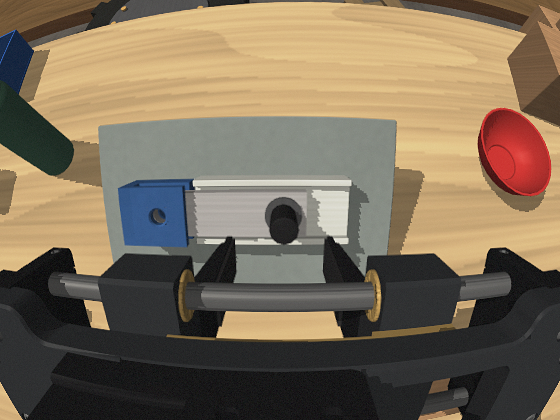

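Request:
drive_tool --targets '[[[1,0,-35],[0,0,0]],[[1,0,-40],[0,0,0]],[[0,0,-33],[0,0,0]],[[0,0,0],[-0.004,-0.003,-0.006]],[[0,0,0],[0,0,0]]]'

```text
time_s: 9.9
tool_pos: [0.5073, -0.0064, 0.1897]
orientation: [0.563, 1.93, -1.953]
ft_force: [0.6, 0.0, -0.2]
width: 0.0499
```

```bash
python3 k.py;  python3 - <<'E'
from cell import viewer; import cv2,pickle
c=viewer.read_camera("wrist"); cv2.imwrite("pics/w5.png",c["img"]);pickle.dump(c,open("w5.pkl","wb"))
from h import *; J=Rj(YAW)
b=projw(c,BORE);print("bore",b)
x,y=(b-[50,35]).astype(int);print(x,y)
cv2.imwrite("pics/w5c.png",cv2.resize(c["img"][y:y+70,x:x+100],None,fx=7,fy=7,interpolation=cv2.INTER_CUBIC))
E
```

```text
turn(tool) [ 0.0001  0.0008 -0.0008] ang 0.001 shift now-axes mm [  1.   -8.5 149.1] shift after-turn axes [  0.9  -8.5 149.1]
[ 0.50726902 -0.00641979  0.18966125] [-0.17642606  0.27114372  2.21351489  0.45267413  0.15139492  1.00738859]
bore [262.37721619 213.30217262]
212 178
```

View pics/w5c.png

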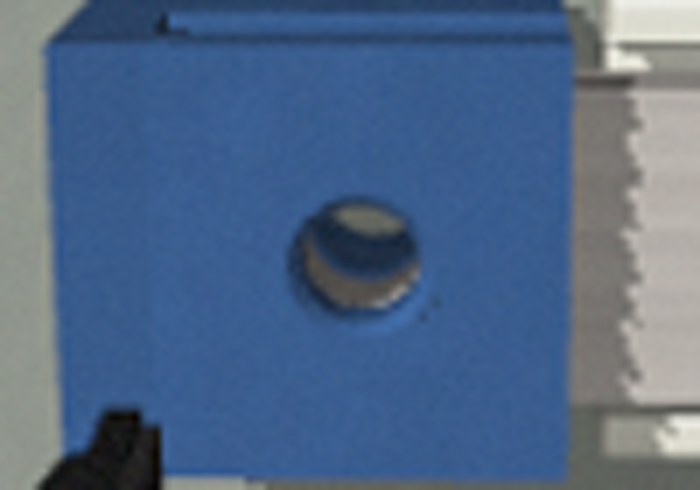

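Run:
```python
from h import *; import pickle
J=Rj(YAW)
W=[("w1",(411.1,186.6)),("w3",(109.5,213.3)),("w4",(157.3,216)),("w5",(262.6,214.9))]
C=[(pickle.load(open(n+".pkl","rb")),np.array(u)) for n,u in W]
# separate: bore shift in jig xy with z fixed; plus image bias
for zf in (0,):
  def f(v): return np.concatenate([projw(c,BORE+J@[v[0],v[1],zf])+[v[2],v[3]]-u for c,u in C])
  r=least_squares(f,[0,0,0,0]);print(np.round(r.x*[1e3,1e3,1,1],2),np.round(r.fun,1))
def g(v): return np.concatenate([projw(c,BORE+J@[v[0],v[1],v[2]])-u for c,u in C])
r=least_squares(g,[0,0,0]);print(np.round(r.x*1e3,2),np.round(r.fun,1))
```

```text
[-1.57 -0.2   0.35 -0.5 ] [ 0.1 -0.  -0.3  0.3 -0.2  0.   0.4 -0.3]
[-1.62  0.06 -1.64] [-0.6  0.2 -0.1  0.4 -0.1  0.1 -0.2 -0.3]
```

Run:
```python
from h import *; from cell import viewer
S=viewer.read_camera("scene");T=viewer.read_camera("top")
def cp(p,o,s): return (np.array(p)+.5)/s-.5+np.array(o)
def tri(us,ut):
    r=least_squares(lambda X:np.concatenate([proj(S,X)-us,proj(T,X)-ut]),[.5,.3,.1]);return np.round(r.x,4),np.round(r.fun,1)
print("bigred top",tri(cp((655,85),(330,210),6),cp((80,295),(135,190),7)))
print("bigred collar",tri(cp((622,190),(330,210),6),cp((130,300),(135,190),7)))
print("black top?",tri(cp((610,235),(330,210),6),cp((110,150),(135,190),7)))
print("black foot?",tri(cp((565,360),(330,210),6),cp((160,165),(135,190),7)))
print("can top",tri((336,261),(210,132)))
```

```text
bigred top (array([0.4057, 0.3918, 0.1138]), array([ 0.2, -0. ,  0.2, -0. ]))
bigred collar (array([0.4048, 0.3919, 0.0516]), array([-0.3,  0. , -0.3,  0.1]))
black top? (array([0.4671, 0.3917, 0.082 ]), array([ 0.5, -0. ,  0.6, -0.1]))
black foot? (array([0.466 , 0.3918, 0.0051]), array([ 0.9, -0.1,  1. , -0.2]))
can top (array([0.6848, 0.2117, 0.1697]), array([ 0.1, -0. ,  0.1, -0. ]))
```

```bash
cat >> h.py <<'E'
AL=.24; PHI=.55
ca,sa=np.cos(AL),np.sin(AL)
RREL=np.column_stack([np.cross([-sa,0,-ca],[0,-1,0]),[-sa,0,-ca],[0,-1,0]])
RRACK=Rz(PHI)@RREL; RINS=Rj(YAW)@RREL
BOREW=BORE+Rj(YAW)@[-.0015,-.0001,0]
SG=.070
E
cat > r.py <<'E'
from h import *
from cell import robot
import sys
s=robot.state()
g=RED+[0,0,.009+SG]; 
b=float(sys.argv[1]) if len(sys.argv)>1 else .1
delta(s,RRACK,g-b*RRACK[:,1]);print(s['tool_pos'],np.round(s['qpos'],3),s['width'],np.round(s['ft_force'],1))
E
python3 r.py
```

```text
turn(tool) [-0.0872 -0.6047 -0.7414] ang 0.961 shift now-axes mm [  40.8   -5.7 -331.1] shift after-turn axes [-153.8  -21.5 -295.3]
[ 0.5071175  -0.00750289  0.18986413] [-0.178  0.271  2.214  0.45   0.151  1.011] 0.04988667547089913 [ 0.5 -0.6 -0.1]
```

Request:
drive_tool --targets '[[[0,-40,0],[0,0,0]],[[0,-45,0],[0,0,0]],[[0,-20,-35],[-0.012,-0.086,-0.106]],[[0,0,-45],[-0.012,-0.086,-0.106]],[[0,0,-45],[-0.012,-0.086,-0.106]],[[0,0,-45],[-0.012,-0.086,-0.106]],[[0,0,-45],[-0.012,-0.086,-0.106]],[[0,0,-45],[-0.012,-0.086,-0.106]],[[0,0,-30],[-0.012,-0.086,-0.106]],[[0,0,0],[0,0,0]]]'

```text
time_s: 11.05
tool_pos: [0.3946, 0.279, 0.2727]
orientation: [-0.849, 1.932, -2.045]
ft_force: [-0.6, -0.4, -0.3]
width: 0.0501
```

```bash
python3 r.py
```

```text
turn(tool) [0.0182 0.0146 0.0289] ang 0.037 shift now-axes mm [-123.1   68.    10.9] shift after-turn axes [-121.2   71.7    7.8]
[0.39455553 0.27903271 0.27267527] [ 4.790e-01  3.530e-01  1.701e+00 -1.000e-03  1.357e+00  1.488e+00] 0.05011329430548912 [-0.6 -0.4 -0.3]
```

Request:
drive_tool --targets '[[[-38,15,3],[0.018,0.015,0.029]],[[-40,20,3],[0,0,0]],[[-35,25,3],[0,0,0]],[[-8,8,0],[0,0,0]],[[0,0,0],[0,0,0]]]'

```text
time_s: 11.55
tool_pos: [0.4895, 0.3245, 0.1735]
orientation: [-0.795, 1.932, -2.041]
ft_force: [-1.3, -0.7, -0.3]
width: 0.0501
```

```bash
python3 r.py
python3 - <<'E'
from cell import viewer; import cv2,pickle
c=viewer.read_camera("wrist"); cv2.imwrite("pics/w6.png",c["img"]);pickle.dump(c,open("w6.pkl","wb"))
from h import *
print("red top",projw(c,RED+[0,0,.091]),"collar top",projw(c,RED+[0,0,.051]))
E
```

```text
turn(tool) [ 0.0107  0.0004 -0.007 ] ang 0.013 shift now-axes mm [ 4.1  0.3 -3. ] shift after-turn axes [ 4.1  0.3 -3. ]
[0.48946514 0.32448662 0.1734866 ] [ 0.476  0.586  1.573 -0.007  1.215  1.501] 0.05006421461518786 [-1.3 -0.7 -0.3]
red top [276.29843111 230.17223157] collar top [277.15427118 206.03840562]
```

View pics/w6.png

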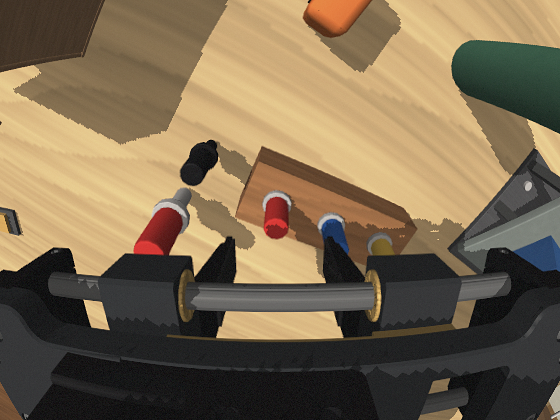

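Request:
drive_tool --targets '[[[4,10,-3],[0.011,0,-0.007]],[[0,25,0],[0,0,0]],[[0,25,0],[0,0,0]],[[0,15,0],[0,0,0]],[[0,0,0],[0,0,0]]]' --claw 36

```text
time_s: 12.1
tool_pos: [0.4657, 0.3136, 0.1061]
orientation: [-0.791, 1.918, -2.051]
ft_force: [-0.0, 0.1, -0.8]
width: 0.0358
```

```bash
python3 r.py 0
python3 - <<'E'
from cell import viewer; import cv2,pickle
c=viewer.read_camera("wrist"); cv2.imwrite("pics/w7.png",c["img"]);pickle.dump(c,open("w7.pkl","wb"))
from h import *
print("red top",projw(c,RED+[0,0,.091]),"collar top",projw(c,RED+[0,0,.051]))
E
```

```text
turn(tool) [-0.0011 -0.0001 -0.0081] ang 0.008 shift now-axes mm [-4.8 28.7  0.1] shift after-turn axes [-5.1 28.6  0.1]
[0.46574487 0.31362481 0.10607574] [ 0.483  0.636  1.696 -0.019  1.041  1.515] 0.03578320435614772 [-0.   0.1 -0.8]
red top [279.10891326 255.05108885] collar top [279.09058432 219.04184322]
```

View pics/w7.png

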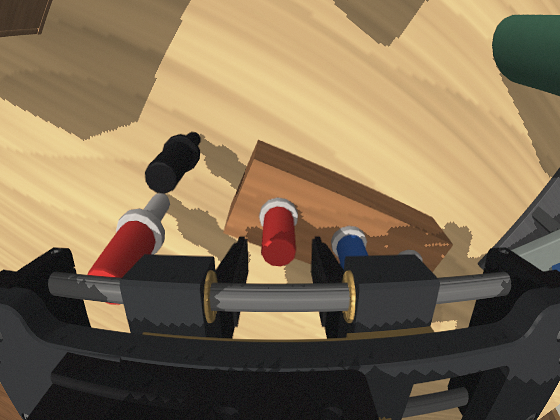

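Request:
drive_tool --targets '[[[-5.5,10,0],[0,0,-0.008]],[[0,10,0],[0,0,0]],[[0,7,0],[0,0,0]],[[0,2,0],[0,0,0]],[[0,0,0],[0,0,0]]]'

```text
time_s: 12.65
tool_pos: [0.4658, 0.3138, 0.0784]
orientation: [-0.793, 1.917, -2.052]
ft_force: [0.0, -0.4, 0.5]
width: 0.0358
```

```bash
python3 r.py 0
python3 - <<'E'
from cell import viewer; import cv2,pickle
c=viewer.read_camera("wrist"); cv2.imwrite("pics/w8.png",c["img"][180:320,180:400].repeat(3,0).repeat(3,1));pickle.dump(c,open("w8.pkl","wb"))
from h import *
print("red top",projw(c,RED+[0,0,.091]),"collar top",projw(c,RED+[0,0,.051]))
E
```

```text
turn(tool) [-0.0016  0.0002 -0.0059] ang 0.006 shift now-axes mm [1.7 1.8 0.2] shift after-turn axes [1.7 1.8 0.2]
[0.46580964 0.31381094 0.07837744] [ 0.483  0.675  1.711 -0.02   0.99   1.517] 0.035842068546863365 [ 0.  -0.4  0.5]
red top [279.37169011 288.84828481] collar top [279.27449932 242.77123485]
```

View pics/w8.png

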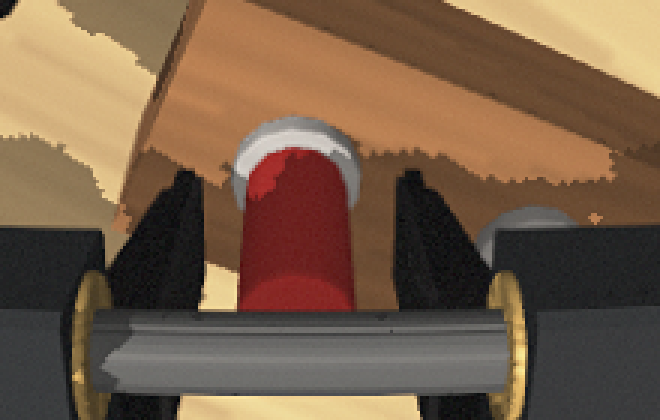

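Request:
drive_tool --targets '[[[0.5,2,0],[0,0,-0.006]],[[0,0,0],[0,0,0]],[[0,0,0],[0,0,0]],[[0,0,0],[0,0,0]],[[0,0,0],[0,0,0]],[[0,0,0],[0,0,0]]]' --claw 0

```text
time_s: 13.3
tool_pos: [0.4654, 0.3135, 0.0771]
orientation: [-0.799, 1.917, -2.055]
ft_force: [0.5, -0.0, -0.5]
width: 0.0193
```

```bash
python3 r.py 0; python3 r.py .08
```

```text
turn(tool) [-0.0017  0.0001 -0.0006] ang 0.002 shift now-axes mm [1.4 0.4 0.2] shift after-turn axes [1.4 0.4 0.2]
[0.46535863 0.31348111 0.07709114] [ 0.483  0.678  1.71  -0.021  0.993  1.517] 0.019262940646387023 [ 0.5 -0.  -0.5]
turn(tool) [-0.0017  0.0001 -0.0006] ang 0.002 shift now-axes mm [  1.4 -79.6   0.3] shift after-turn axes [  1.4 -79.6   0.2]
[0.46535863 0.31348111 0.07709114] [ 0.483  0.678  1.71  -0.021  0.993  1.517] 0.019262940646387023 [ 0.5 -0.  -0.5]
```

Request:
drive_tool --targets '[[[0,0,0],[0,0,0]],[[1.2,-4.9,0],[0,0,0]],[[2.4,-9.7,0],[0,0,0]],[[3.6,-14.6,0],[0,0,0]],[[4.8,-19.4,0],[0,0,0]],[[7.1,-29,0],[0,0,0]],[[9.5,-39,0],[0,0,0]],[[9.5,-39,0],[0,0,0]],[[0,0,0],[0,0,0]]]'

```text
time_s: 14.2
tool_pos: [0.4647, 0.3135, 0.2479]
orientation: [-0.799, 1.917, -2.055]
ft_force: [-0.8, 0.5, -1.5]
width: 0.0194
```

```bash
cat > i.py <<'E'
from h import *
from cell import robot
import sys
s=robot.state(); b=float(sys.argv[1])  # seat height above mouth along axis
J=Rj(YAW); g=BOREW+J[:,2]*(SG-.036+b)
delta(s,RINS,g)
print(s['tool_pos'],np.round(s['qpos'],3),round(s['width'],4),np.round(s['ft_force'],1),"F in jig axes",np.round(J.T@s['ft_force'],1))
E
python3 r.py 0; python3 i.py .08
python3 - <<'E'
from cell import viewer; import cv2,pickle
c=viewer.read_camera("wrist"); cv2.imwrite("pics/w9.png",c["img"]);c=viewer.read_camera("scene"); cv2.imwrite("pics/s9.png",c["img"])
E
```

```text
turn(tool) [-0.0016  0.0002 -0.001 ] ang 0.002 shift now-axes mm [-39.6 166.2   0.3] shift after-turn axes [-39.7 166.1   0.5]
[0.46467832 0.31345721 0.24785456] [ 0.484  0.477  1.559 -0.018  1.345  1.51 ] 0.01937182120816474 [-0.8  0.5 -1.5]
turn(tool) [0.0119 0.6015 0.5065] ang 0.786 shift now-axes mm [110.3  84.7 280.6] shift after-turn axes [-34.3  68.  303.8]
[0.46467832 0.31345721 0.24785456] [ 0.484  0.477  1.559 -0.018  1.345  1.51 ] 0.0194 [-0.8  0.5 -1.5] F in jig axes [-1.5  0.5 -0.9]
```

View pics/w9.png

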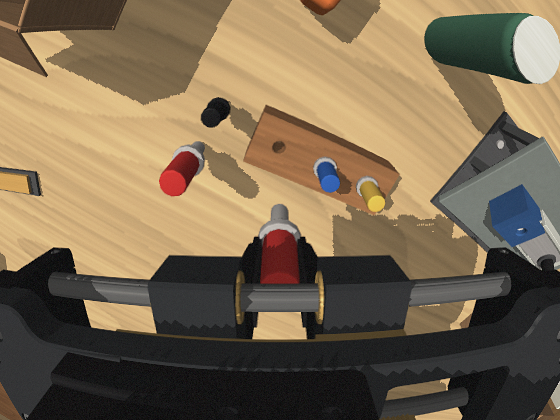

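View pics/s9.png

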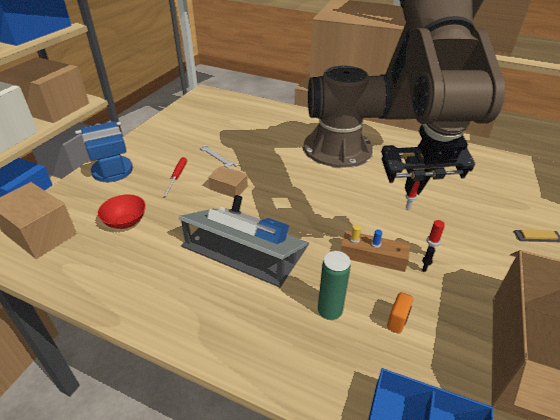

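```bash
cat > pin.py <<'E'
from h import *
from cell import robot,viewer
import cv2,sys
c=viewer.read_camera("wrist"); s=robot.state(); R,p=Tcur(s)
P=R@RREL.T; g=p-.002*R[:,1]
for n,h in (("tip",0),("collartop",.042),("collarbot",.036)): print(n,np.round(projw(c,g+P@[0,0,h-SG]),1), "px per mm radial",np.round(projw(c,g+P@[.001,0,h-SG])-projw(c,g+P@[0,0,h-SG]),2))
im=c["img"][185:265,230:330]
cv2.imwrite(sys.argv[1],cv2.resize(im,None,fx=7,fy=7,interpolation=cv2.INTER_CUBIC))
E
python3 pin.py pics/p1.png
```

```text
tip [279.  206.4] px per mm radial [ 0.   -1.27]
collartop [278.9 240.3] px per mm radial [ 0.   -1.42]
collarbot [279.  234.7] px per mm radial [ 0.  -1.4]
```

View pics/p1.png

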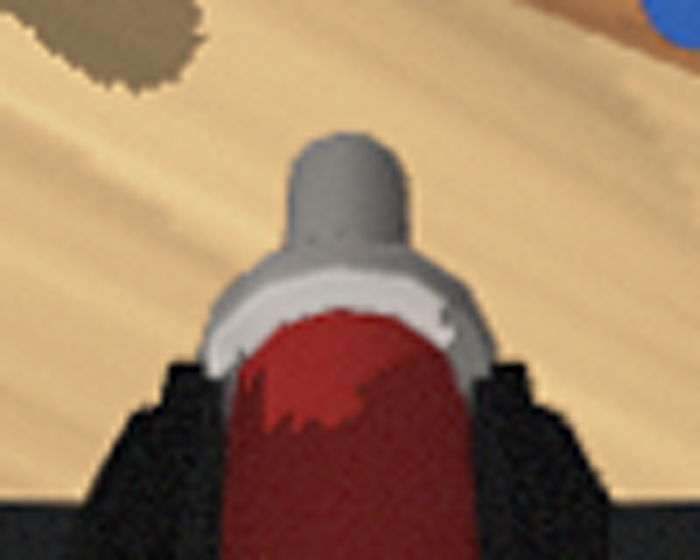

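```bash
cat > pin2.py <<'E'
from h import *
from cell import robot,viewer
c=viewer.read_camera("wrist"); s=robot.state(); R,p=Tcur(s)
P=R@RREL.T; g=p-.002*R[:,1]
t=np.linspace(0,2*np.pi,90)
for n,h,r in (("taper",.005,.006),("tip4",0,.004),("collarbot",.036,.013),("collartop",.042,.013),("gripfoot",.042,.010)):
  q=np.array([projw(c,g+P@[r*np.cos(a),r*np.sin(a),h-SG]) for a in t]); print(n,"min row",q[:,1].min().round(1),"cols",q[:,0].min().round(1),q[:,0].max().round(1))
E
python3 pin2.py
```

```text
taper min row 202.1 cols 270.2 287.9
tip4 min row 201.3 cols 273.3 284.8
collarbot min row 216.0 cols 257.3 300.7
collartop min row 221.4 cols 256.7 301.3
gripfoot min row 225.9 cols 261.8 296.2
```

Request:
drive_tool --targets '[[[0,-5,40],[0.002,0.1,0.084]],[[0,-5,45],[0.002,0.1,0.084]],[[0,0,45],[0.002,0.1,0.084]],[[0,0,45],[0.002,0.1,0.084]],[[0,0,45],[0.002,0.1,0.084]],[[0,0,40],[0.002,0.1,0.084]],[[0,0,20],[0,0,0]],[[0,0,0],[0,0,0]]]'

```text
time_s: 15.2
tool_pos: [0.5374, 0.0393, 0.2475]
orientation: [0.356, 2.087, -2.118]
ft_force: [-0.5, 0.1, -0.1]
width: 0.0191
```

```bash
sed -i 's/g=BOREW+J\[:,2\]\*(SG-.036+b)/g=BOREW+J@[.0016,0,SG-.036+b]/' i.py; python3 i.py .08
```

```text
turn(tool) [-0.011  -0.0185  0.0107] ang 0.024 shift now-axes mm [44.3 44.4 33.4] shift after-turn axes [45.4 43.6 33.1]
[0.53735578 0.03926222 0.24748886] [-0.044  0.265  1.914 -0.017  0.69   1.602] 0.0191 [-0.5  0.1 -0.1] F in jig axes [-0.5  0.1  0.1]
```

Request:
drive_tool --targets '[[[22,15,16],[-0.011,-0.018,0.011]],[[22,20,17],[0,0,0]],[[2,10,0],[0,0,0]],[[0,0,0],[0,0,0]]]'

```text
time_s: 15.6
tool_pos: [0.5016, 0.0088, 0.1868]
orientation: [0.338, 2.086, -2.096]
ft_force: [0.3, 1.4, -0.8]
width: 0.0197
```

```bash
python3 i.py .08
```

```text
turn(tool) [0.0014 0.0003 0.0062] ang 0.006 shift now-axes mm [-4.5 -5.1  1.1] shift after-turn axes [-4.6 -5.1  1.1]
[0.5016019  0.00883224 0.1867968 ] [-0.126  0.298  2.075  0.05   0.492  1.447] 0.0197 [ 0.3  1.4 -0.8] F in jig axes [-0.2  1.4 -0.8]
```

Request:
drive_tool --targets '[[[-4.5,-5,1],[0.001,0,0.006]],[[0,0,0],[0,0,0]]]'

```text
time_s: 15.8
tool_pos: [0.5051, 0.0089, 0.1929]
orientation: [0.341, 2.082, -2.094]
ft_force: [-0.2, -0.5, -0.4]
width: 0.0193
```

```bash
python3 i.py .08; python3 pin2.py
python3 - <<'E'
from cell import viewer; import cv2,pickle
from h import *
c=viewer.read_camera("wrist"); J=Rj(YAW)
t=np.linspace(0,2*np.pi,90)
q=np.array([projw(c,BOREW+J@[.00875*np.cos(a),.00875*np.sin(a),0]) for a in t]);print("bore rim rows",q[:,1].min(),q[:,1].max(),"cols",q[:,0].min(),q[:,0].max(),"c",projw(c,BOREW))
cv2.imwrite("pics/w10.png",cv2.resize(c["img"][160:270,210:350],None,fx=5,fy=5,interpolation=cv2.INTER_CUBIC))
E
```

```text
turn(tool) [0.001  0.0018 0.0017] ang 0.003 shift now-axes mm [ 0.5 -0.2  1.3] shift after-turn axes [ 0.5 -0.2  1.3]
[0.5050979  0.00885763 0.19294019] [-0.125  0.292  2.063  0.048  0.506  1.449] 0.0193 [-0.2 -0.5 -0.4] F in jig axes [-0.3 -0.5 -0.3]
taper min row 201.6 cols 270.3 288.0
tip4 min row 200.8 cols 273.3 284.9
collarbot min row 215.6 cols 257.3 300.9
collartop min row 221.0 cols 256.7 301.5
gripfoot min row 225.5 cols 261.8 296.3
bore rim rows 171.8602700103964 191.50784216740988 cols 270.28477695512345 291.8277931887914 c [281.05715148 181.81898233]
```

View pics/w10.png

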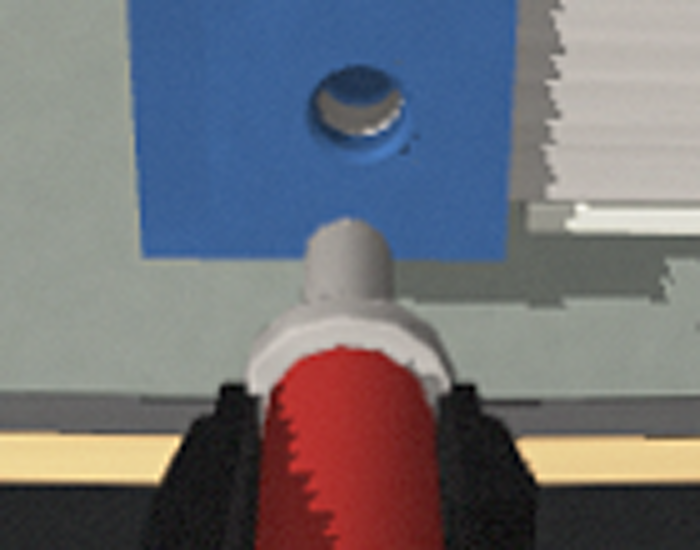

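Request:
drive_tool --targets '[[[-2,9.7,1.2],[0.001,0.002,0.002]],[[-2.4,9.7,0],[0,0,0]],[[-2.4,9.7,0],[0,0,0]],[[-1.2,4.9,0],[0,0,0]],[[0,0,0],[0,0,0]]]'

```text
time_s: 16.4
tool_pos: [0.5239, 0.0072, 0.1597]
orientation: [0.345, 2.081, -2.094]
ft_force: [-0.5, -1.0, -1.4]
width: 0.0196
```

```bash
python3 i.py .04;python3 pin2.py
python3 - <<'E'
from cell import viewer; import cv2,pickle
from h import *
c=viewer.read_camera("wrist"); J=Rj(YAW)
t=np.linspace(0,2*np.pi,90)
q=np.array([projw(c,BOREW+J@[.00875*np.cos(a),.00875*np.sin(a),0]) for a in t]);print("bore rim rows",q[:,1].min(),q[:,1].max(),"cols",q[:,0].min(),q[:,0].max(),"c",projw(c,BOREW))
cv2.imwrite("pics/w11.png",cv2.resize(c["img"][160:270,210:350],None,fx=5,fy=5,interpolation=cv2.INTER_CUBIC))
E
```

```text
turn(tool) [ 0.0001  0.0004 -0.0009] ang 0.001 shift now-axes mm [-0.2  1.5  0.5] shift after-turn axes [-0.2  1.5  0.5]
[0.52385177 0.00722864 0.15971502] [-0.123  0.37   2.061  0.054  0.428  1.446] 0.0196 [-0.5 -1.  -1.4] F in jig axes [-1.1 -1.1 -0.9]
taper min row 201.2 cols 270.4 288.1
tip4 min row 200.5 cols 273.4 285.0
collarbot min row 215.2 cols 257.3 301.1
collartop min row 220.6 cols 256.7 301.7
gripfoot min row 225.2 cols 261.9 296.5
bore rim rows 192.82383418976212 214.66145012626828 cols 267.5574917724063 292.2393921866108 c [279.89894445 203.93877886]
```

View pics/w11.png

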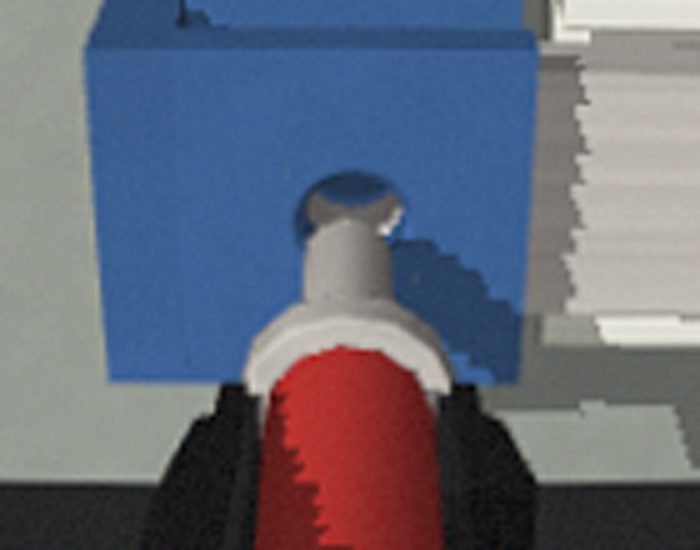

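Request:
drive_tool --targets '[[[-0.5,4.9,0.3],[0,0,0]],[[-1.2,4.9,0],[0,0,0]],[[-1.2,4.9,0],[0,0,0]],[[0,0,0],[0,0,0]]]'

```text
time_s: 16.9
tool_pos: [0.5312, 0.0065, 0.1467]
orientation: [0.347, 2.079, -2.093]
ft_force: [0.5, 0.0, -1.0]
width: 0.0197
```

```bash
python3 i.py 0.03
```

```text
turn(tool) [-0.      0.0003 -0.0028] ang 0.003 shift now-axes mm [ 0.8 -3.3  0.1] shift after-turn axes [ 0.8 -3.3  0.1]
[0.53122212 0.00651838 0.14667903] [-0.123  0.4    2.058  0.057  0.398  1.443] 0.0197 [ 0.5  0.  -1. ] F in jig axes [-0.1  0.  -1.1]
```

Request:
drive_tool --targets '[[[-1.2,4.9,0],[0,0,0]],[[-1.2,4.9,0],[0,0,-0.003]],[[-1.2,4.9,0],[0,0,0]],[[0,0,0],[0,0,0]]]'

```text
time_s: 17.3
tool_pos: [0.5395, 0.0061, 0.1324]
orientation: [0.344, 2.081, -2.095]
ft_force: [-0.4, -0.2, -1.3]
width: 0.0193
```

```bash
python3 i.py 0.01
```

```text
turn(tool) [-0.      0.0003  0.0005] ang 0.001 shift now-axes mm [0.1 0.  0.1] shift after-turn axes [0.1 0.  0.1]
[0.53954812 0.00614243 0.13237292] [-0.121  0.435  2.05   0.058  0.375  1.442] 0.0193 [-0.4 -0.2 -1.3] F in jig axes [-1.  -0.3 -0.9]
```

Request:
drive_tool --targets '[[[-0.9,3.9,0],[0,0,0]],[[-0.7,2.9,0],[0,0,0]],[[-0.5,1.9,0],[0,0,0]],[[0,0,0],[0,0,0]]]'

```text
time_s: 17.7
tool_pos: [0.5441, 0.006, 0.1248]
orientation: [0.344, 2.081, -2.094]
ft_force: [-1.3, -0.3, -0.3]
width: 0.0193
```

```bash
python3 i.py 0
```

```text
turn(tool) [-0.      0.0005  0.    ] ang 0.001 shift now-axes mm [-0.   1.2  0.2] shift after-turn axes [-0.   1.2  0.2]
[0.5441174  0.00599909 0.12478003] [-0.12   0.453  2.047  0.06   0.36   1.441] 0.0193 [-1.3 -0.3 -0.3] F in jig axes [-1.3 -0.3  0.4]
```

Next I'll press gently until the collar touches.

Request:
drive_tool --targets '[[[-0.3,1.5,0],[0,0,0]],[[-0.2,1,0],[0,0,0]],[[-0.2,1,0],[0,0,0]]]'

```text
time_s: 18.0
tool_pos: [0.5443, 0.006, 0.1246]
orientation: [0.344, 2.08, -2.094]
ft_force: [-9.4, -1.1, 15.7]
width: 0.0196
```

```bash
python3 i.py 0
```

```text
turn(tool) [-0.0001  0.001  -0.0008] ang 0.001 shift now-axes mm [0.1 0.9 0.2] shift after-turn axes [0.1 0.9 0.2]
[0.54433686 0.006026   0.12456339] [-0.12   0.453  2.047  0.06   0.359  1.44 ] 0.0196 [-9.4 -1.1 15.7] F in jig axes [-0.2 -1.5 18.2]
```

Run:
```python
from cell import viewer; import cv2
c=viewer.read_camera("wrist"); cv2.imwrite("pics/w12.png",cv2.resize(c["img"][160:270,210:350],None,fx=5,fy=5,interpolation=cv2.INTER_CUBIC))
c=viewer.read_camera("scene"); cv2.imwrite("pics/s12.png",cv2.resize(c["img"][170:290,170:320],None,fx=5,fy=5,interpolation=cv2.INTER_CUBIC))
```

```text
(no output)
```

View pics/w12.png

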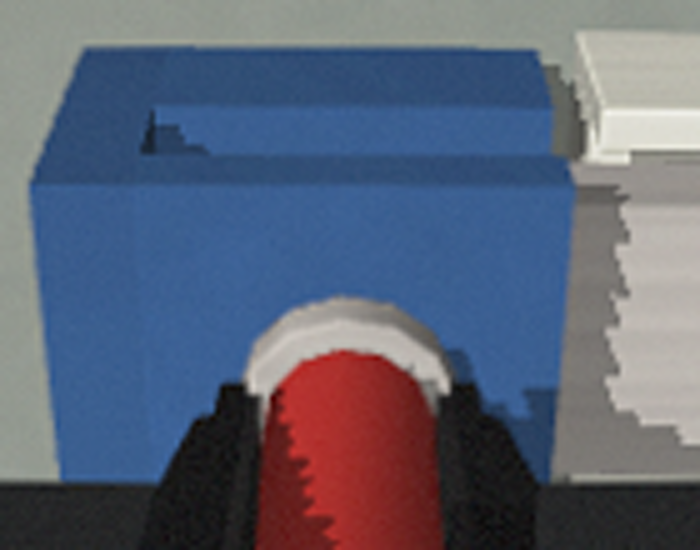

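View pics/s12.png

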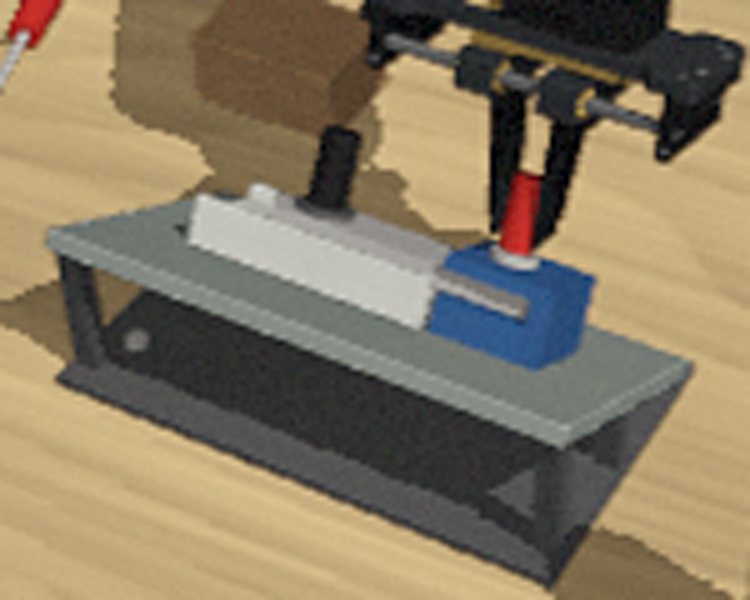

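Request:
drive_tool --targets '[[[0,0,0],[0,0,0]],[[0,0,0],[0,0,0]],[[0,0,0],[0,0,0]],[[0,0,0],[0,0,0]],[[2.4,-9.7,0],[0,0,0]],[[4.8,-19,0],[0,0,0]],[[8,-35,0],[0,0,0]],[[8,-40,0],[0,0,0]],[[0,-40,0],[0,0,0]],[[0,0,0],[0,0,0]]]' --claw 45

```text
time_s: 19.1
tool_pos: [0.4782, 0.009, 0.2617]
orientation: [0.343, 2.081, -2.095]
ft_force: [0.7, 0.2, -1.0]
width: 0.0452
```

```bash
python3 i.py .1
python3 - <<'E'
from cell import viewer; import cv2
from h import *
J=Rj(YAW)
c=viewer.read_camera("wrist"); cv2.imwrite("pics/w13.png",c["img"])
print("w gripend exp",projw(c,BOREW+J@[0,0,.046]),"collartop",projw(c,BOREW+J@[0,0,.006]))
c=viewer.read_camera("scene"); cv2.imwrite("pics/s13.png",cv2.resize(c["img"][170:290,170:320],None,fx=5,fy=5,interpolation=cv2.INTER_CUBIC))
for n,h in(("gripend",.046),("griptop+5",.051),("collartop",.006)):
  print(n,(proj(c,BOREW+J@[0,0,h])-[170,170]+.5)*5)
c=viewer.read_camera("top"); cv2.imwrite("pics/t13.png",c["img"])
E
```

```text
turn(tool) [-0.0003  0.0009  0.0004] ang 0.001 shift now-axes mm [-1.3 53.9  0.2] shift after-turn axes [-1.3 53.9  0.2]
[0.47818309 0.00895731 0.2616749 ] [-0.133  0.153  2.027  0.039  0.681  1.455] 0.0452 [ 0.7  0.2 -1. ] F in jig axes [ 0.1  0.2 -1.2]
w gripend exp [279.42185521 181.41513721] collartop [279.41436618 165.48922362]
gripend [535.68071033 178.4032052 ]
griptop+5 [538.00695755 169.0127329 ]
collartop [517.23617834 252.85912078]
```

View pics/w13.png

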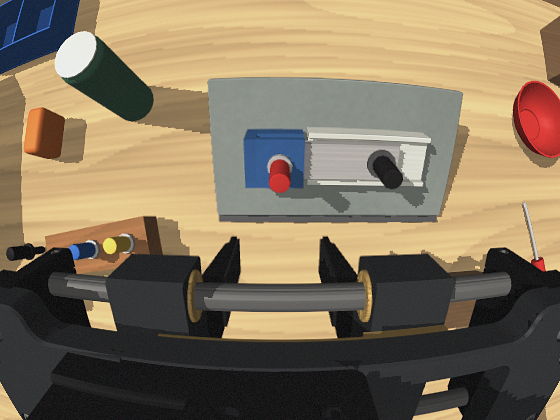

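View pics/s13.png

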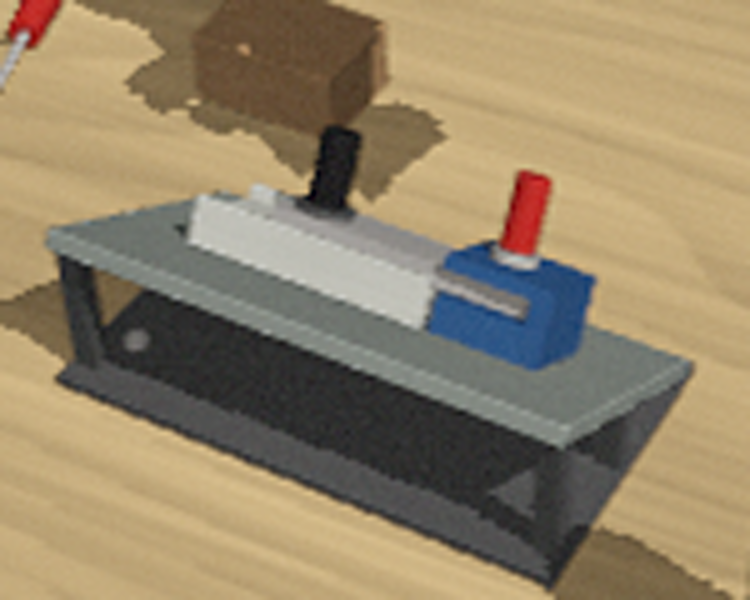

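View pics/t13.png

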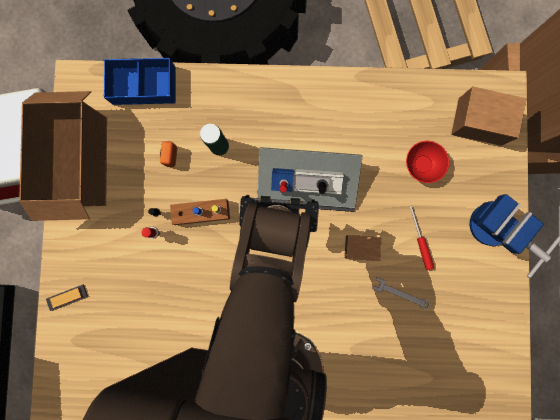

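```bash
python3 -c "
from cell import robot
print(robot.sign_off(), robot.state()['time_s'])"
```

```text
the job is handed in; nothing more can be done
the job is handed in; nothing more can be done
```

I slid the tongue home in the clevis, pushed the red pin through until its collar met the clevis, let go and handed the job in at about 19.3 s.

**Tongue:** I gripped the knob and pushed it about 53 mm, as the pictures had predicted, until it hit its stop at about 32 N. The wrist view then showed the holes lined up.

**Pin:** I took the smaller red pin from the rack and left the large red and the black look-alikes alone. It went in with almost no force, and the collar stopped hard at about 18 N. After release, the pictures show the pin standing alone with its collar flush on the clevis, the other two pins still in the rack, and nothing else seen to have moved.

**Disagreements and problems:**
- **Collar height:** the collar met the clevis about 0.9 mm higher than my camera estimate. The scene camera had already placed the clevis mouth about 1 mm high, so I took this as calibration error. I did not press the pin again after release to confirm.
- **Bore position:** the wrist camera put the bore about 1.5 mm further towards -x than the fixed cameras. I used the wrist value.
- **First knob approach:** it ran joint 6 up to its limit (-2.68 of -2.69 rad), so I turned the tool half a turn and approached again.

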